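# Open the combination padlock on the goods case and hold it up

### The arm

A 6-joint arm with a two-finger parallel gripper is mounted at the origin on the work surface. World frame = base frame: x ahead of the robot, y to its left, z up, the work surface at z = 0. Lengths are in m, angles in rad, forces in N, time in s.
With the tool pointing down it reaches from about 0.325 to 0.9 m from the base axis. Payload 6.1 kg.
Tool frame: the origin (TCP) lies midway between the tips of the shut fingers; the grasp point (between the pads) lies 19 mm behind it; x points along the fingers, y is the direction in which the jaws open and shut, and the axes are right-handed (so a half turn about x gives the same grasp; the last joint's range is limited). The gripper opens to 85 mm and grips with 20 to 120 N. Pads are 22 mm wide; open, the fingers measure 114 mm over their backs; the gripper's body (76 mm by 85 mm) begins 54 mm behind the grasp point. The pads swing forward as they close: fully open they stand 13 mm farther back than shut.
Start: joints at [1.001, 0.22, 1.526, -0, 1.395, -0.126], TCP at [0.268, 0.564, 0.231] pointing down, gripper open.
Joint ranges: [-2.98, 2.98], [-0.91, 2.08], [0.09, 2.57], [-1.24, 4.39], [0.2, 2.65], [-2.68, 2.68]. Speed limits (rad/s): [2.57, 2.57, 3.01, 3.14, 3.14, 3.14].

### API

Orientations are given as [roll, pitch, yaw] about the fixed x, y, z axes, in that order (R = Rz(yaw) Ry(pitch) Rx(roll)).
In Python, from plant import movep, move_l, set_joints, gripper_to, hold, inverse_kinematics, observe, get_image, get_calibration, Unreachable, job_done gives the robot as it stands. Calls block until the motion is done:
- movep(position, orientation): joint-space move of the TCP to a pose.
- move_l(position, feed=0.15, rotation=None, max_force=None): straight line of the TCP; rotation=None keeps the orientation; feed is the mean speed in m/s. With max_force (N) it stops when the force on the tool has changed by that much, and returns True; else False.
- set_joints(angles): joint-space move.
- gripper_to(opening, f_grip=None): finger opening in m; f_grip is the grip in N (None keeps the last); returns when the fingers have stopped.
- hold(seconds).
- inverse_kinematics(position, orientation): joint angles nearest the present ones, or None.
- observe(): the state.
- get_image(name): name is "scene" or "top" or "wrist"; returns (picture, depth): 420x560x3 uint8, red, green, blue; 420x560 float32, m along the optical axis (not along the pixel's ray), 0 where there is no reading.
- get_calibration(name): a dict with "intrinsics" (3x3 intrinsics, pixels), "world_from_camera" (4x4, takes a point from camera to world coordinates). Camera axes: x right, y down, z forward; pixel columns grow to the right and rows downward; lengths in m; the calibration is good to about 2 mm. The wrist camera is an equidistant fisheye: a pixel r from the principal point sees the ray r / f radians off the axis. A picture is of the moment at which its call begins: read the wrist's pose just before it. get_calibration takes no time and is no camera call; for the wrist camera it gives the pose at the moment of the call.
A pose or a line that the arm cannot do raises Unreachable and nothing moves.
- job_done(): hands the job in, once; it reports no verdict.
The state is a dict: "time_s": time; "q": joint angles; "joint_velocities": joint speeds; "joint_torque": joint torques, N m; "eef_pos": TCP position; "tcp_rot": TCP orientation; "ft_force": force on the tool from outside, world axes, zero at the start; "torque": the same for the moment, N m; "opening": finger opening in m.
Only numpy, scipy, OpenCV 4.12 (cv2) and the standard library are available. Lean on these libraries where they do the work, as an engineer would, in place of code of your own. Each camera call takes 0.05 s, during which the arm holds its last target.

### The job

The goods case on the packing bench is locked with a red combination padlock that lies dial up in a bay on the lid, its shackle through a staple. Turn the dial until its white pointer clicks into the notch at the green mark, pull the shackle out as far as it goes while the lock is still in its bay, then lift the open lock off by the bow of its shackle and finish still holding it there, steady, with every part of it at least 8 cm above the lid. Leave the other things on the lid and bench where they are.

Things in the scene. Friction and masses are not known exactly. Their poses are not given: they have to be found in the camera images.
- case: The goods case, fixed to the bench: 244 (x) x 324 (y) x 80 mm tall, blue-grey lid. Origin under its centre on the bench; its x axis points from the hasp side to the back. The lid's top is 80 mm above the origin. On the lid stand the black bay of the lock, the staple and two bystanders.
- bay (a point): Centre of the bay floor, 10 mm above the lid (z 90 mm), axes as the case. The bay is a tray with walls 7 mm high round the lock's body, 1.5 mm play all round.
- staple (a point): Top of the steel staple, a closed eye 26 mm wide (y) and 5 mm thick (x), 38 mm tall above the lid, 34 mm in -x and 22 mm in +y from the bay centre. The shackle leg at +y passes through it, 2 to 3 mm in front of the lock's body, so the lock cannot be lifted until the shackle is pulled out by at least 17 mm; then it lifts straight up.
- lock: The red padlock, loose, about 0.45 kg in all, lying face up in the bay. Body 56 (x) x 68 (y) x 28 mm (z). Origin under the body's centre; +z is the dial side, and the shackle leaves towards -x. While it lies in the bay its axes are those of the case.
- lock_end (a point): Middle of the lock body's rear face (the end away from the shackle), 28 mm in +x of the lock's origin and 14 mm up.
- bow (a point): Centre of the straight bow of the U-shaped steel shackle: a round bar 9 mm thick along the lock's y axis, straight for 24 mm, its axis 24 mm above the lid and, when closed, 76 mm in -x of the lock's origin. The legs run at y = -22 and +22 mm, so 35 mm is free between them; from the inner side of the bow to the lock's body 43 mm is free (38 mm beside the staple). The point moves with the shackle. Axes as the lock.
- dial_top (a point): Centre of the top of the dial: a round black knob, 38 mm diameter, 19 mm tall, axis along the lock's z, its top 48 mm above the lock's underside (20 mm above the face, 58 mm above the lid) as it lies. The point's axes turn with the dial: -x is its white pointer.
- dial (a joint): Angle of the dial, rad, counter-clockwise positive seen from above. 0 = white pointer at the green mark (towards the shackle, lock's -x): only there (within about 0.1) does the lock open. It clicks into a notch every 30 degrees (0.524 rad), takes about 0.05 N m to leave a notch, stays where it is left, and turns from -1.2 to 3.4. It starts two to four notches on the positive side, so it is turned clockwise.
- shackle (a joint): How far the shackle is pulled out, m: 0 closed, 0.026 fully out. It slides along the lock's -x with about 2 N of friction and stays where it is left; with the dial elsewhere than at the green mark it is blocked after about 2 mm. It cannot come off the lock. Held by the bow, the lock hangs or swings down freely below it.
- label_roll: Bystander: white paper label roll standing on the lid, 48 mm diameter, 26 mm tall; origin under its centre.
- label_pad: Bystander: yellow label pad 50 x 40 x 14 mm on the lid; origin under its centre.
- tape_roll: Bystander: orange tape roll, 100 mm diameter, 48 mm tall, on the bench.
- bottle: Bystander: clear water bottle with blue cap, 60 mm diameter, 190 mm tall, on the bench.
- black_box_a: Bystander: flat black product box 90 x 120 x 35 mm on the bench.
- black_box_b: Bystander: second flat black product box, same size.
- brass_padlock: Bystander: small brass key padlock, body 34 x 42 x 16 mm, lying on the bench (not the one to open).
Things that resemble listed ones, but are neither listed nor needed, are in the scene too. Leave any blue look-alike of the lock alone.

How it is judged:
On the way, in this order (a step that is already met when the one before it is completed fails the run):
1. the dial is turned to the green mark (value of joint dial between -0.12 and 0.12 rad), for 0.2 s.
2. the shackle is pulled out while the lock lies in its bay (value of joint shackle above 0.02 m and distance between lock and bay below 0.012 m), for 0.1 s.
At the end, for the whole second after the job is handed in: Gripped at the bow (within 45 mm of its centre, over 1 N), shackle out more than 17 mm, bow, origin and rear end of the lock all above z = 0.15 m (7 cm over the lid), not touching the case, slower than 0.05 m/s; each bystander within 30 mm of its start (value of joint shackle above 0.017 m and height (world z) of each of bow, lock_end, lock above 0.15 m and contact force between the fingers and lock above 1 N and distance between the grasp point and bow below 0.045 m and contact force between lock and case below 0.1 N and linear speed of lock below 0.05 m/s and distance of each of label_roll, label_pad, tape_roll, bottle, black_box_a, black_box_b, brass_padlock from where it was at the start of the episode below 0.03 m); the arm keeps its last pose, push and grip.
It fails at once if a bystander is knocked away (moved over 50 mm) (distance of any of label_roll, label_pad, tape_roll, bottle, black_box_a, black_box_b, brass_padlock from where it was at the start of the episode above 0.05 m).
It also fails if it takes over 67 s, if anything falls off the work surface, if the arm or the gripper's body presses on something with over 40 N, if the wrist force passes 120 N, or if a joint passes its speed limit or range.

## Working session

There is one attempt and no reset: what is moved stays moved. The work goes in short steps, each a Python script; the robot and the scene stay as the last script left them, time stands still between calls to the robot, and variables do not carry over. Pictures are saved under pics/ and viewed, and the job is handed in when it is done.

```bash
ls; mkdir -p pics
python3 - <<'E'
from plant import *
import cv2,numpy as np
for n in ["scene","top","wrist"]:
    c=get_calibration(n); p,d=get_image(n)
    cv2.imwrite(f"pics/{n}0.png",p[:,:,::-1]); np.save(f"pics/{n}0_d.npy",d); np.save(f"pics/{n}0.npy",p)
    print(n,c)
print(observe())
E
```

```text
pics
scene {'intrinsics': array([[430.24886316,   0.        , 281.51035099],
       [  0.        , 430.24886316, 206.02720601],
       [  0.        ,   0.        ,   1.        ]]), 'world_from_camera': array([[ 0.8202768 ,  0.28881609, -0.49369143,  1.1522202 ],
       [ 0.57170094, -0.44032014,  0.69229777, -0.80007296],
       [-0.01743555, -0.85011966, -0.52630083,  0.72758721],
       [ 0.        ,  0.        ,  0.        ,  1.        ]])}
top {'intrinsics': array([[422.8609248 ,   0.        , 278.67815921],
       [  0.        , 422.8609248 , 206.06350746],
       [  0.        ,   0.        ,   1.        ]]), 'world_from_camera': array([[ 9.57807453e-03, -9.92730548e-01,  1.19976328e-01,
         4.14350540e-01],
       [-9.99954053e-01, -9.46195977e-03,  1.53745275e-03,
        -6.06680146e-03],
       [-3.91065122e-04, -1.19985541e-01, -9.92775562e-01,
         1.44336422e+00],
       [ 0.00000000e+00,  0.00000000e+00,  0.00000000e+00,
         1.00000000e+00]])}
wrist {'intrinsics': array([[325.1922621 ,   0.        , 283.98737216],
       [  0.        , 325.1922621 , 206.386
[... 280 characters left out ...]
    ,  0.        ,  0.        ,  1.        ]])}
{'time_s': 0.15, 'q': array([ 1.00089866e+00,  2.21042354e-01,  1.52735497e+00, -6.84422821e-06,
        1.39470467e+00, -1.26094644e-01]), 'joint_velocities': array([-0.00020289, -0.00258929, -0.00110437, -0.00061884, -0.0001062 ,
        0.00141609]), 'joint_torque': array([ 1.36295192e-03, -4.97481608e+01, -3.89904749e+01, -2.41720963e-04,
        7.16185517e-03, -2.09627405e-05]), 'eef_pos': array([0.26810811, 0.56405403, 0.23044865]), 'tcp_rot': array([-1.69242774,  1.56928697, -2.13622956]), 'ft_force': array([ 0.11436363,  0.26563619, -0.41005757]), 'torque': array([-0.02068368,  0.02506031, -0.04657042]), 'opening': 0.08545635519374813}
```

View pics/scene0.png

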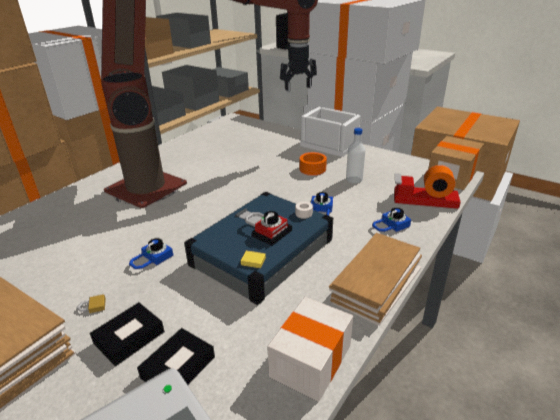

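View pics/top0.png

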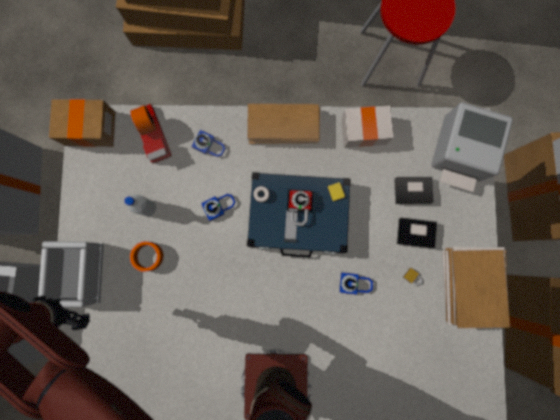

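Run:
```python
import cv2,numpy as np
p=cv2.imread("pics/top0.png"); h=cv2.cvtColor(p,cv2.COLOR_BGR2HSV)
m=(((h[...,0]<8)|(h[...,0]>172))&(h[...,1]>130)&(h[...,2]>60)).astype(np.uint8)
n,l,s,c=cv2.connectedComponentsWithStats(m)
for i in range(1,n):
    if s[i,4]>30: print("red",s[i],c[i])
```

```text
red [ 380    0   76   44 2746] [417.43117261  18.47195921]
red [141 104  25  50 548] [152.73722628 134.42518248]
red [288 190   8  18  78] [290.73076923 198.67948718]
red [305 191   7  19  65] [308.66153846 199.63076923]
red [   0  308   66   94 1036] [ 33.73745174 357.57432432]
red [245 355  40  59 761] [256.00262812 373.96320631]
red [  39  375   76   45 1911] [ 70.24960754 403.33647305]
red [  0 383  29  32 235] [ 11.99148936 398.4       ]
```

Run:
```python
import cv2,numpy as np
p=cv2.imread("pics/top0.png")[165:265,240:360]
q=cv2.imread("pics/scene0.png")[185:305,180:340]
cv2.imwrite("pics/crop_top.png",cv2.resize(p,None,fx=6,fy=6,interpolation=cv2.INTER_CUBIC))
cv2.imwrite("pics/crop_scene.png",cv2.resize(q,None,fx=5,fy=5,interpolation=cv2.INTER_CUBIC))
```

```text
(no output)
```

View pics/crop_top.png

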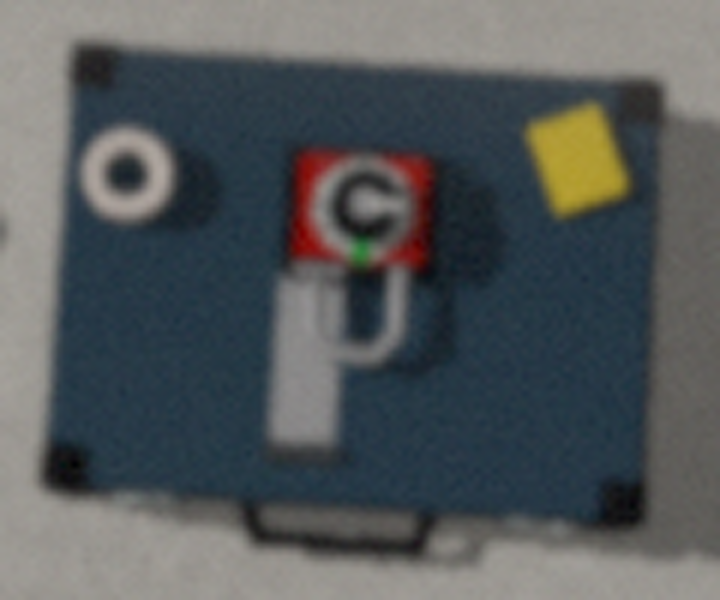

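View pics/crop_scene.png

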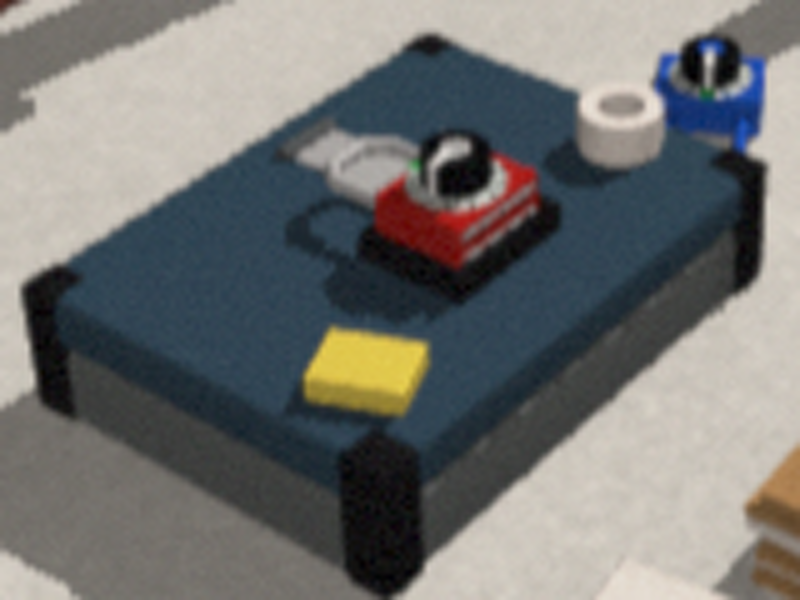

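```bash
cat > h.py <<'E'
from plant import *
import cv2,numpy as np,math
def ray(n,uv,c=None):
    c=c or get_calibration(n);K=c["intrinsics"];T=c["world_from_camera"]
    x=(uv[0]-K[0,2])/K[0,0];y=(uv[1]-K[1,2])/K[1,1]
    if n=="wrist":
        r=math.hypot(x,y);d=np.array([math.sin(r)*x/r,math.sin(r)*y/r,math.cos(r)]) if r>1e-9 else np.array([0,0,1.])
    else: d=np.array([x,y,1])
    return T[:3,3],T[:3,:3]@d
def onz(n,uv,z,c=None):
    o,d=ray(n,uv,c);return o+d*(z-o[2])/d[2]
def proj(n,P,c=None):
    c=c or get_calibration(n);K=c["intrinsics"];T=c["world_from_camera"]
    q=T[:3,:3].T@(np.asarray(P)-T[:3,3])
    if n=="wrist":
        r=math.hypot(q[0],q[1]);t=math.atan2(r,q[2]);x,y=q[0]/r*t,q[1]/r*t
    else:x,y=q[0]/q[2],q[1]/q[2]
    return np.array([K[0,0]*x+K[0,2],K[1,1]*y+K[1,2]])
def down(jaw): # jaw = angle of jaw direction, world
    return [math.pi/2-jaw,math.pi/2,0]
E
python3 - <<'E'
from h import *
f=lambda x,y:(240+x/6,165+y/6)
for nm,p in dict(A=(75,45),B=(663,80),C=(640,525),D=(45,490)).items(): print(nm,onz("top",f(*p),.08))
print("dial ring",onz("top",f(363,206),.12))
print("green",onz("top",f(361,252),.12))
for t,p in [("BL",onz("top",f(363,206),.12))]:
  for dz in (.25,.3,.35):
    for j in range(0,360,30):
      q=inverse_kinematics([p[0]-0.03,p[1],dz],down(math.radians(j)))
      print(dz,j,None if q is None else np.round(q,2))
E
```

```text
A [0.68914945 0.08294439 0.08      ]
B [ 0.67277928 -0.23816561  0.08      ]
C [ 0.43129011 -0.2232755   0.08      ]
D [0.44686165 0.09487806 0.08      ]
dial ring [ 0.59634502 -0.07272986  0.12      ]
green [ 0.57195111 -0.07176203  0.12      ]
0.25 0 [-0.27  0.08  1.65  0.    1.41 -0.27]
0.25 30 [-0.27  0.08  1.65  0.    1.41 -0.79]
0.25 60 [-0.27  0.08  1.65  0.    1.41 -1.31]
0.25 90 [-0.27  0.08  1.65  0.    1.41 -1.84]
0.25 120 [-0.27  0.08  1.65  0.    1.41 -2.36]
0.25 150 None
0.25 180 None
0.25 210 [-0.27  0.08  1.65  0.    1.41  2.35]
0.25 240 [-0.27  0.08  1.65  0.    1.41  1.83]
0.25 270 [-0.27  0.08  1.65  0.    1.41  1.3 ]
0.25 300 [-0.27  0.08  1.65  0.    1.41  0.78]
0.25 330 [-0.27  0.08  1.65  0.    1.41  0.26]
0.3 0 [-0.27  0.05  1.58  0.    1.51 -0.27]
0.3 30 [-0.27  0.05  1.58  0.    1.51 -0.79]
0.3 60 [-0.27  0.05  1.58  0.    1.51 -1.31]
0.3 90 [-0.27  0.05  1.58  0.    1.51 -1.84]
0.3 120 [-0.27  0.05  1.58  0.    1.51 -2.36]
0.3 150 None
0.3 180 None
0.3 210 [-0.27  0.05  1.58  0.    1.51  2.35]
0.3 240 [-0.27  0.05  1.58  0.    1.51  1.83]
0.3 270 [-0.27  0.05  1.58  0.    1.51  1.3 ]
0.3 300 [-0.27  0.05  1.58  0.    1.51  0.78]
0.3 330 [-0.27  0.05  1.58  0.    1.51  0.26]
0.35 0 [-0.27  0.04  1.5   0.    1.6  -0.27]
0.35 30 [-0.27  0.04  1.5   0.    1.6  -0.79]
0.35 60 [-0.27  0.04  1.5   0.    1.6  -1.31]
0.35 90 [-0.27  0.04  1.5   0.    1.6  -1.84]
0.35 120 [-0.27  0.04  1.5   0.    1.6  -2.36]
0.35 150 None
0.35 180 None
0.35 210 [-0.27  0.04  1.5   0.    1.6   2.35]
0.35 240 [-0.27  0.04  1.5   0.    1.6   1.83]
0.35 270 [-0.27  0.04  1.5   0.    1.6   1.3 ]
0.35 300 [-0.27  0.04  1.5   0.    1.6   0.78]
0.35 330 [-0.27  0.04  1.5   0.    1.6   0.26]
```

Run:
```python
from h import *
from scipy.spatial.transform import Rotation as R
o=observe();Rt=R.from_euler('xyz',o['tcp_rot']).as_matrix();c=get_calibration("wrist")['world_from_camera']
print("cam in tool",Rt.T@(c[:3,3]-o['eef_pos']),Rt.T@c[:3,2])
move_l([.268,.564,.32],feed=.25)
movep([.575,-.072,.32],down(math.radians(-90-3)))
c=get_calibration("wrist");p,d=get_image("wrist")
np.savez("pics/w1.npz",p=p,d=d,K=c["intrinsics"],T=c["world_from_camera"])
cv2.imwrite("pics/w1.png",p[:,:,::-1]);print(observe()['time_s'],proj("wrist",[.596,-.073,.12]))
```

```text
cam in tool [-0.14247166  0.00091502 -0.07945338] [9.51432166e-01 7.90226318e-05 3.07858453e-01]
3.2083 [285.71955687 159.09698516]
```

View pics/w1.png

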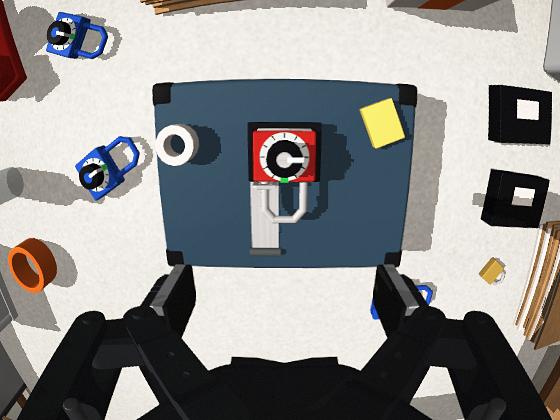

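Run:
```python
import cv2
p=cv2.imread("pics/w1.png")[115:260,235:335]
cv2.imwrite("pics/w1c.png",cv2.resize(p,None,fx=4,fy=4,interpolation=cv2.INTER_CUBIC))
```

```text
(no output)
```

View pics/w1c.png

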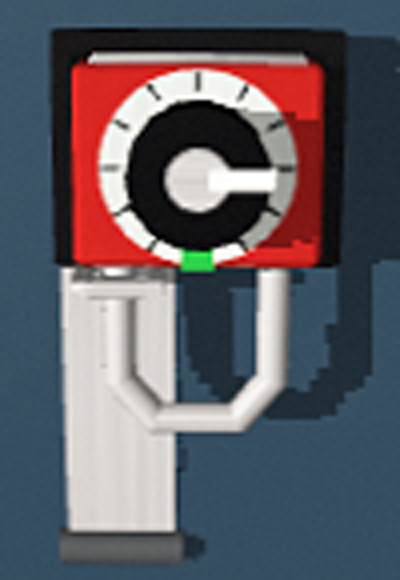

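Run:
```python
from h import *
z=np.load("pics/w1.npz");p=z['p'];c={"intrinsics":z['K'],"world_from_camera":z['T']}
h=cv2.cvtColor(p,cv2.COLOR_RGB2HSV)
def comp(m,box,n=1):
    M=np.zeros(m.shape,np.uint8);y0,y1,x0,x1=box;M[y0:y1,x0:x1]=m[y0:y1,x0:x1]
    k,l,s,cc=cv2.connectedComponentsWithStats(M);i=np.argsort(-s[1:,4])[:n]+1
    return [(s[j],cc[j],l==j) for j in i]
# red body corners (z .118 top)
red=((h[...,0]<8)|(h[...,0]>172))&(h[...,1]>130)&(h[...,2]>50)
s,cc,m=comp(red,(115,200,240,330))[0]
print("red",s)
# dial black top: inside body
blk=(h[...,2]<60)
for s,cc,m in comp(blk,(138,180,266,306),2): print("blk",s,cc)
# green
g=(h[...,0]>45)&(h[...,0]<80)&(h[...,1]>120)&(h[...,2]>80)
s,cc,m=comp(g,(115,200,240,330))[0];G=onz("wrist",cc,.119,c);print("green",s,cc,G)
# lid corners via blue mask
blue=(h[...,0]>95)&(h[...,0]<118)&(h[...,1]>90)&(h[...,2]<150)
s,cc,m=comp(blue,(70,280,145,425))[0];print("lid",s)
cnt=max(cv2.findContours(m.astype(np.uint8),0,2)[0],key=cv2.contourArea)[:,0]
top=np.array([onz("wrist",q,.08,c) for q in cnt]);
# edges: fit left / right edges (fisheye handled by projecting to plane)
def fit(sel,ax):
    P=top[sel];v=cv2.fitLine(P[:,:2].astype(np.float32),cv2.DIST_HUBER,0,.01,.01).ravel();return v
L=fit((cnt[:,0]<172)&(cnt[:,1]>110)&(cnt[:,1]<240),0)
Rr=fit((cnt[:,0]>395)&(cnt[:,1]>110)&(cnt[:,1]<240),0)
T=fit((cnt[:,1]<90)&(cnt[:,0]>185)&(cnt[:,0]<385),0)
B=fit((cnt[:,1]>258)&(cnt[:,0]>290)&(cnt[:,0]<380),0)
for n,v in zip("LRTB",(L,Rr,T,B)): print(n,v,math.degrees(math.atan2(v[1],v[0])))
def X(a,b):
    A=np.array([a[:2],-b[:2]]).T;t=np.linalg.solve(A,b[2:]-a[2:]);return a[2:]+t[0]*a[:2]
C=[X(L,T),X(Rr,T),X(Rr,B),X(L,B)];print(np.round(C,4), [np.linalg.norm(C[i]-C[i-1]) for i in range(4)]);print("centre",np.mean(C,0))
```

```text
red [ 252  130   64   52 1279]
blk [266 140  37  38 785] [283.36305732 158.24713376]
blk [303 146   1   1   1] [303. 146.]
green [280 177   9   6  39] [283.82051282 180.05128205] [ 0.5729138  -0.06981444  0.119     ]
lid [  154    79   261   189 34392]
L [ 0.9970009  -0.07739013  0.59282166  0.08567245] -4.438565848773428
R [ 0.9980936  -0.06171832  0.557045   -0.22723404] -3.5384480263781524
T [ 0.05770821  0.9983335   0.68406653 -0.06903081] 86.69172537646661
B [ 0.04294155  0.99907756  0.441634   -0.1579476 ] 87.53887348416175
[[ 0.6926  0.0779]
 [ 0.6745 -0.2345]
 [ 0.439  -0.2199]
 [ 0.4526  0.0966]] [np.float32(0.24071048), np.float32(0.312949), np.float32(0.23598191), np.float32(0.31678388)]
centre [ 0.56465155 -0.06998513]
```

Run:
```python
from h import *
z=np.load("pics/w1.npz");c={"intrinsics":z['K'],"world_from_camera":z['T']}
f=lambda x,y:((x+.5)/4+235-.5,(y+.5)/4+115-.5)
yaw=math.radians(-3.4);ux=np.array([math.cos(yaw),math.sin(yaw)]);uy=np.array([-ux[1],ux[0]])
D=onz("wrist",f(199,177),.138,c);print("dial top",D)
print("ring",onz("wrist",f(197,168),.119,c))
a,b=onz("wrist",f(72,62),.118,c),onz("wrist",f(326,62),.118,c);a2,b2=onz("wrist",f(74,265),.118,c),onz("wrist",f(323,266),.118,c)
print("body",a,b,a2,b2,(a+b+a2+b2)/4)
for q in (a-b,a2-b2): print(math.degrees(math.atan2(-q[0],q[1])), np.linalg.norm(q))
p0=onz("wrist",f(192,178),.138,c);p1=onz("wrist",f(275,180),.138,c);v=(p1-p0)[:2];print("pointer dial",math.degrees(math.atan2(v[1],v[0]))-(-180-3.4))
l,r=onz("wrist",f(153,418),.104,c),onz("wrist",f(240,418),.104,c);print("bow",(l+r)/2)
for n,C in(("ring",onz("wrist",f(197,168),.119,c)),("dial",D)):print(n,"bow pred",C[:2]-.076*ux)
```

```text
dial top [ 0.5993145  -0.07172286  0.138     ]
ring [ 0.59860048 -0.07117445  0.119     ]
body [ 0.62880568 -0.03966168  0.118     ] [ 0.62543213 -0.10663525  0.118     ] [ 0.57353522 -0.03631239  0.118     ] [ 0.56982855 -0.10413784  0.118     ] [ 0.5994004  -0.07168679  0.118     ]
-2.883631617944235 0.0670584738143435
-3.128111266233155 0.06792665774616573
pointer dial 89.25709565302348
bow [ 0.52243533 -0.06716295  0.104     ]
ring bow pred [ 0.52273425 -0.06666717]
dial bow pred [ 0.52344827 -0.06721558]
```

Run:
```python
from h import *
C=[.5993,-.0717];y=-3
gripper_to(.06)
movep([*C,.19],down(math.radians(y+45)))
print(move_l([*C,.120],feed=.06,max_force=8),observe()['eef_pos'],observe()['opening'])
gripper_to(.02,f_grip=30)
o=observe();print(o['opening'],o['eef_pos'],o['ft_force'],o['time_s'],o['q'])
c=get_calibration("wrist");p,d=get_image("wrist");cv2.imwrite("pics/w2.png",p[:,:,::-1])
```

```text
False [ 0.59972846 -0.07181355  0.12061436] 0.06011794769579973
0.03674706607192925 [ 0.59941358 -0.07202088  0.12076183] [-2.05202107 -0.75506334  5.47350198] 7.25 [-2.49875984e-01  2.70318556e-01  1.68308829e+00 -5.12974990e-04
  1.18770704e+00 -9.82711207e-01]
```

View pics/w2.png

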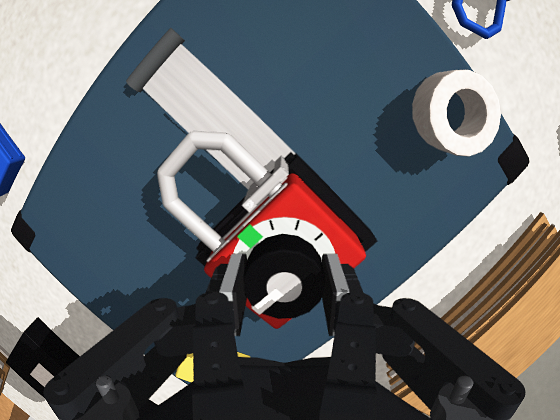

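Run:
```python
from h import *
q=observe()['q'].copy();q0=q[5]
for a in (30,60,90):
    q[5]=q0+math.radians(a);set_joints(q);o=observe();print(a,o['torque'][2],o['ft_force'],o['opening'],o['time_s'])
hold(.3)
p,d=get_image("wrist");cv2.imwrite("pics/w3.png",p[:,:,::-1]);print(observe()['eef_pos'])
```

```text
30 0.03452955187684843 [-2.68934663 -0.51710006  2.58399607] 0.0366710044969243 7.8667
60 -0.03223540029495782 [-3.71756224 -1.79154466  4.60629881] 0.03657486224016956 8.4333
90 -0.01625817389679902 [-4.35991671  0.16959661  6.36111441] 0.03630971650998057 9.0
[ 0.59912443 -0.07197499  0.12075047]
```

View pics/w3.png

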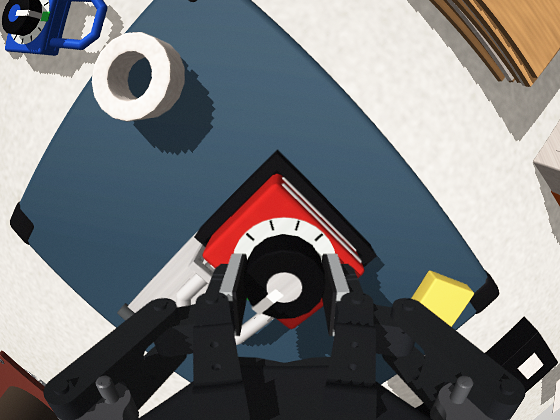

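Run:
```python
from h import *
gripper_to(.06)
move_l([.5993,-.0717,.20],feed=.15)
movep([.55,-.069,.24],down(math.radians(-93)))
c=get_calibration("wrist");p,d=get_image("wrist")
np.savez("pics/w4.npz",p=p,d=d,K=c["intrinsics"],T=c["world_from_camera"])
u=proj("wrist",[.575,-.07,.11]).astype(int);print(u,observe()['time_s'])
x0,y0=u[0]-70,max(u[1]-70,0);print(x0,y0)
cv2.imwrite("pics/w4c.png",cv2.resize(p[y0:y0+145,x0:x0+140,::-1],None,fx=4,fy=4,interpolation=cv2.INTER_CUBIC))
```

```text
[285 167] 11.1833
215 97
```

View pics/w4c.png

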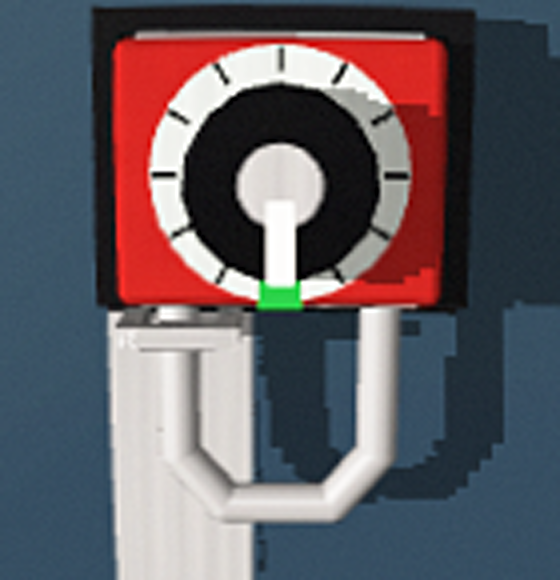

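Run:
```python
from h import *
z=np.load("pics/w4.npz");c={"intrinsics":z['K'],"world_from_camera":z['T']}
B=onz("wrist",((280+.5)/4+214.5,(503+.5)/4+96.5),.104,c);print("bow",B)
yaw=math.radians(-3);ux=np.array([math.cos(yaw),math.sin(yaw),0])
print("centre pred",B+.076*ux)
gripper_to(.034)
b=np.array([B[0],B[1],0])
movep([*B[:2],.17],down(yaw))
print(move_l([*B[:2],.091],feed=.06,max_force=8),observe()['eef_pos'])
gripper_to(.0,f_grip=60)
o=observe();print(o['opening'],o['eef_pos'],o['ft_force'],o['time_s'])
p,d=get_image("wrist");cv2.imwrite("pics/w5.png",p[:,:,::-1])
p,d=get_image("scene");cv2.imwrite("pics/s5.png",cv2.resize(p[170:310,170:350,::-1],None,fx=4,fy=4))
```

```text
bow [ 0.52318187 -0.0670688   0.104     ]
centre pred [ 0.59907772 -0.07104633  0.104     ]
False [ 0.5235663  -0.06715643  0.09150845]
0.006755160407816006 [ 0.52344492 -0.06721884  0.09141761] [-0.71841067 -0.23442301  2.47112117] 14.7833
```

View pics/w5.png

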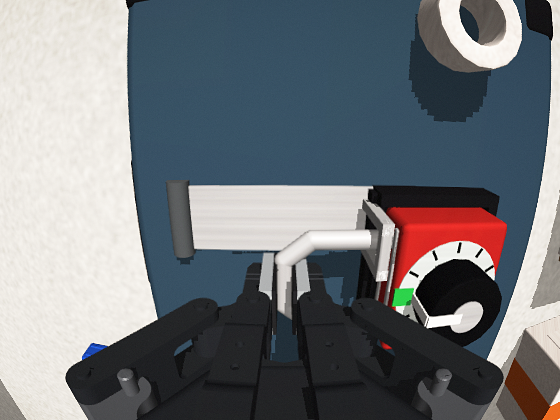

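View pics/s5.png

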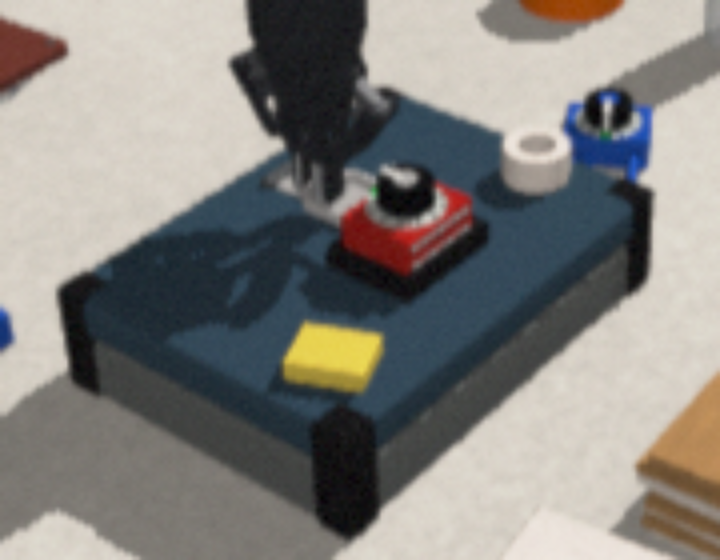

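Fingers straddle the bow, and the opening of about 7 mm is consistent with the 9 mm bar. Next I pull the shackle out.

Run:
```python
from h import *
yaw=math.radians(-3);ux=np.array([math.cos(yaw),math.sin(yaw),0])
o=observe();s=np.array(o['eef_pos']);s0=s.copy()
t=s-.032*ux
print(move_l(list(t),feed=.02,max_force=14))
o=observe();print((np.array(o['eef_pos'])-s0)@ux,o['ft_force'],o['opening'],o['time_s'])
hold(.3)
p,d=get_image("wrist");cv2.imwrite("pics/w6.png",p[:,:,::-1])
```

```text
True
-0.02806066537389505 [ 1.97772935e+00  7.09945926e-04 -1.95307168e-01] 0.006840216764423159 16.2333
```

View pics/w6.png

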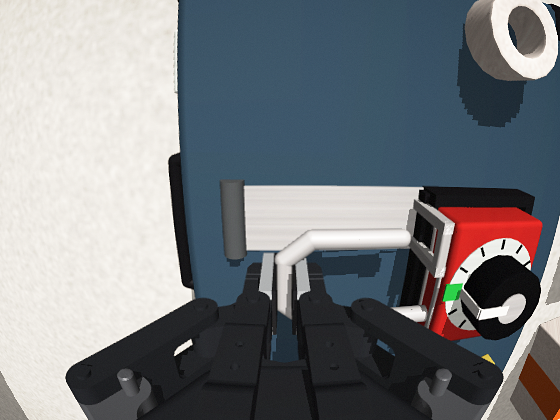

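Run:
```python
from h import *
gripper_to(0,f_grip=90)
s=np.array(observe()['eef_pos'])
for z in (.101,.111,.131):
    r=move_l([s[0],s[1],z],feed=.03,max_force=25);o=observe();print(z,r,o['eef_pos'],o['ft_force'],o['torque'],o['opening'],o['time_s'])
    if r:break
p,d=get_image("wrist");cv2.imwrite("pics/w7.png",p[:,:,::-1])
p,d=get_image("scene");cv2.imwrite("pics/s7.png",cv2.resize(p[170:310,170:350,::-1],None,fx=4,fy=4))
```

```text
0.101 False [ 0.4964726  -0.06584502  0.10150663] [ 4.74117668  0.07411462 -3.81589   ] [ 0.05086204 -0.65234015 -0.04068213] 0.005514288748206563 17.25
0.111 False [ 0.49561822 -0.0655795   0.11076394] [ 4.75679882 -0.32491623 -6.53288101] [ 0.07281154 -0.37767107 -0.06254113] 0.005615198109090643 17.7333
0.131 False [ 0.50004801 -0.06589757  0.13219396] [ 19.88821775   0.6673929  -11.88340355] [ 0.07370299 -3.04343711 -0.23390862] 0.005353904110691413 18.55
```

View pics/w7.png

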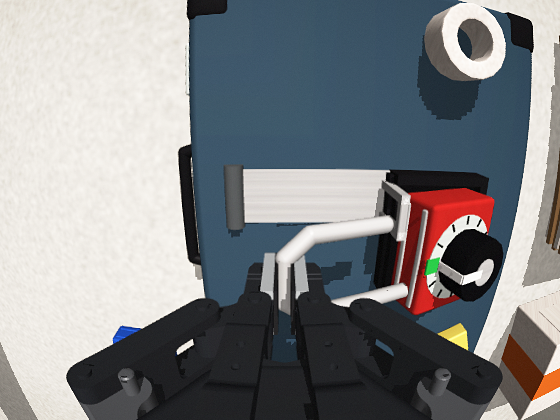

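View pics/s7.png

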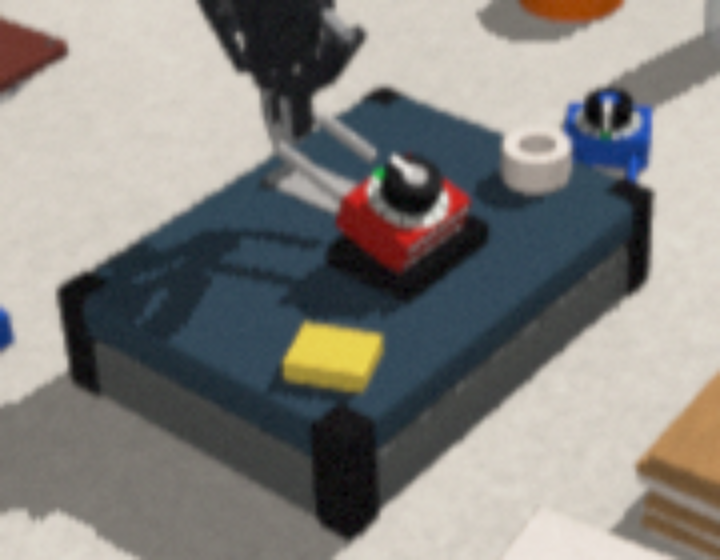

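```bash
cat > lift.py <<'E'
from h import *
import sys
zend=float(sys.argv[1]);cmd=np.array([float(v) for v in sys.argv[2:5]])
while True:
    for k in range(4):
        o=observe();F=o['ft_force']
        if abs(F[0])<4: break
        cmd[0]+=np.clip(F[0]/4000,-.004,.004);move_l(list(cmd),feed=.03)
    o=observe();F=o['ft_force']
    print(np.round(cmd,4),np.round(o['eef_pos'],4),np.round(F,1),round(float(o['opening']),4),round(o['time_s'],2))
    if cmd[2]>=zend-1e-6: break
    if abs(F[2])>25 or abs(F[0])>25: print("stop");break
    cmd[2]=min(cmd[2]+.006,zend);move_l(list(cmd),feed=.03)
E
python3 lift.py .155 .4955 -.0656 .131
python3 - <<'E'
from h import *
p,d=get_image("wrist");cv2.imwrite("pics/w8.png",p[:,:,::-1])
p,d=get_image("scene");cv2.imwrite("pics/s8.png",cv2.resize(p[170:310,170:350,::-1],None,fx=4,fy=4))
E
```

```text
[ 0.501  -0.0656  0.131 ] [ 0.5006 -0.0658  0.1308] [ 1.7 -1.6 -3.2] 0.0054 19.18
[ 0.5029 -0.0656  0.137 ] [ 0.5025 -0.0655  0.1367] [ 1.9 -1.7 -3.9] 0.0052 19.78
[ 0.5051 -0.0656  0.143 ] [ 0.5045 -0.0653  0.1426] [ 1.3  0.6 -5.4] 0.0053 20.38
[ 0.5051 -0.0656  0.149 ] [ 0.5047 -0.0656  0.1491] [ 0.4  0.2 -5.3] 0.0054 20.73
[ 0.5051 -0.0656  0.155 ] [ 0.5051 -0.0656  0.1553] [-0.5  0.4 -4.9] 0.0054 21.08
```

View pics/w8.png

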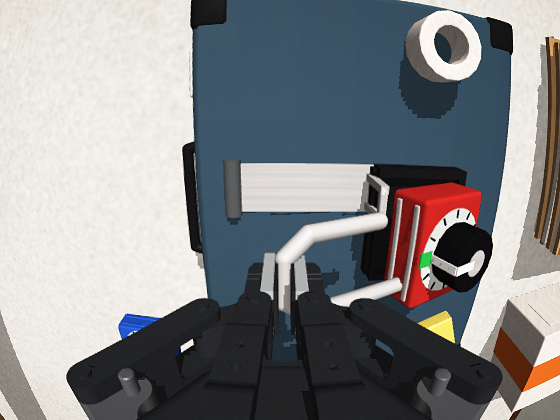

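View pics/s8.png

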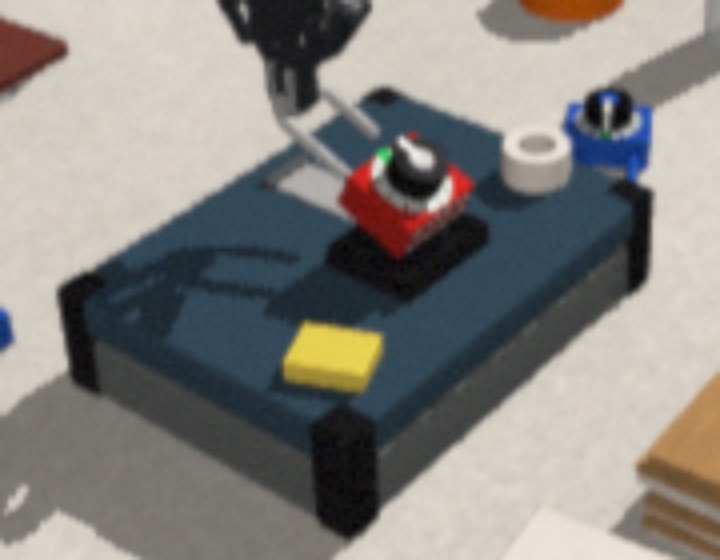

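```bash
sed -i 's/+.006,zend);move_l(list(cmd),feed=.03)/+.02,zend);move_l(list(cmd),feed=.04)/' lift.py; python3 lift.py .235 .5051 -.0656 .155
python3 - <<'E'
from h import *
p,d=get_image("wrist");cv2.imwrite("pics/w9.png",p[:,:,::-1])
p,d=get_image("scene");cv2.imwrite("pics/s9.png",cv2.resize(p[150:290,170:350,::-1],None,fx=4,fy=4))
E
```

```text
[ 0.5051 -0.0656  0.155 ] [ 0.5049 -0.0656  0.1549] [ 0.1 -0.4 -5.3] 0.0053 21.18
[ 0.5051 -0.0656  0.175 ] [ 0.5051 -0.0656  0.1751] [-0.6 -0.3 -5.3] 0.0057 21.83
[ 0.5051 -0.0656  0.195 ] [ 0.5051 -0.0656  0.1951] [-0.7  0.6 -5.7] 0.0055 22.48
[ 0.5051 -0.0656  0.215 ] [ 0.5051 -0.0656  0.2151] [ 0.5  0.2 -5.8] 0.0051 23.13
[ 0.5051 -0.0656  0.235 ] [ 0.5051 -0.0656  0.2351] [ 0.1  0.2 -6. ] 0.0055 23.78
```

View pics/s9.png

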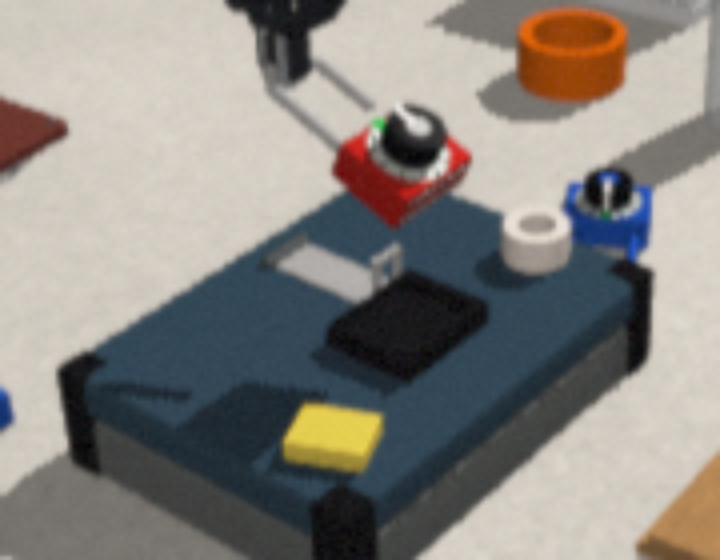

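Run:
```python
from h import *
move_l([.5051,-.0656,.39],feed=.06);hold(2)
for i in range(3):
    o=observe();print(np.round(o['eef_pos'],4),np.round(o['ft_force'],1),o['opening'],o['time_s'],abs(o['joint_velocities']).max());
    c=get_calibration("wrist");p,d=get_image("wrist");cv2.imwrite(f"pics/w10_{i}.png",p[:,:,::-1])
    p,d=get_image("scene");cv2.imwrite(f"pics/s10_{i}.png",p[:,:,::-1]); hold(.5)
a,b=[cv2.imread(f"pics/s10_{i}.png").astype(int) for i in (0,2)];print(abs(a-b).max(2)[60:260,180:380].mean())
c=get_calibration("scene")
h=cv2.cvtColor(p,cv2.COLOR_RGB2HSV);m=((h[...,0]<8)|(h[...,0]>172))&(h[...,1]>150)&(h[...,2]>60);m[:,:200]=0;m[:,340:]=0;m[:60]=0;m[260:]=0
ys,xs=np.nonzero(m&(d>0));K,T=c['intrinsics'],c['world_from_camera'];z=d[ys,xs]
P=(T[:3,:3]@np.array([(xs-K[0,2])/K[0,0]*z,(ys-K[1,2])/K[1,1]*z,z])).T+T[:3,3]
P=P[(abs(P[:,0]-.55)<.15)&(abs(P[:,1]+.07)<.08)];print("red pts",len(P),P.min(0),P.max(0))
```

```text
[ 0.5051 -0.0656  0.39  ] [-0.7  0.6 -6.2] 0.005667059645442057 28.6167 0.0017019391654434564
[ 0.5051 -0.0656  0.39  ] [-0.2  0.1 -5.9] 0.005484651737262108 29.2167 0.0016669075436758442
[ 0.5051 -0.0656  0.39  ] [-0.2 -0.1 -5.1] 0.0055051128578237855 29.8167 0.0013478350858855234
3.035525
red pts 305 [ 0.57385277 -0.10806417  0.34409056] [ 0.63038781 -0.04019199  0.38302736]
```

View pics/s10_2.png

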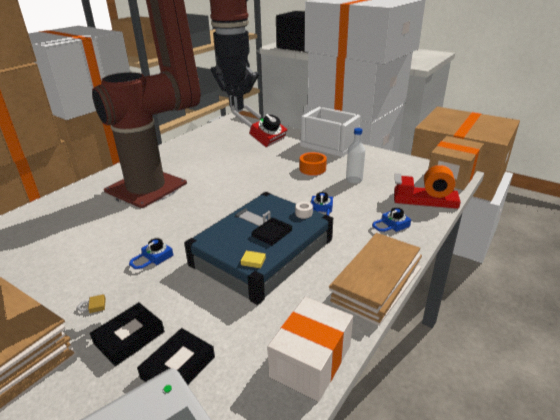

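View pics/w10_2.png

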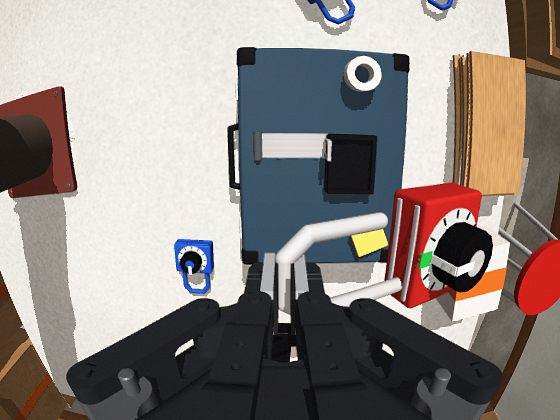

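```bash
python3 -c "
from plant import *
job_done();print(observe()['time_s'],observe()['opening'])"
```

```text
the job is handed in; nothing more can be done
the job is handed in; nothing more can be done
```

I handed the job in with the open lock held by its bow over the case, after about 30 s of the 67 s limit. No verdict is reported back.

- **Dial:** I turned it 90° (three notches) clockwise, and a close-up showed the white pointer on the green mark.
- **Shackle:** I pulled until it hit its stop. The gripper moved about 28 mm including play, and the lock was still in its bay. The wrist picture showed the free leg end clear of the staple.
- **Lift:** The first few centimetres did not go smoothly. The lock tilted and jammed, probably against the staple, with about 20 N sideways on the wrist. I shifted a few millimetres towards the back to release it, and the rest went up freely.
- **Last checks:**
  - **Lock height:** The lowest visible part of the red body was at z = 0.344 m, about 26 cm above the lid. The lock hangs tilted.
  - **Grip and steadiness:** The fingers stayed on the bow, opening steady at 5.5 mm. The force reading held at about 5 to 6 N down and the arm joints were still. I didn't measure the lock's own speed. A picture difference meant to check it gave no clear answer, since I did not compare it against image noise.
  - **Bystanders:** They looked unmoved in the last pictures, but I judged this by eye rather than measuring each one.

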